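Clamp the glued case with the guarded press lever

ROBOT

A 6-joint arm with a two-finger parallel gripper is mounted at the origin on the work surface. World frame = base frame: x ahead of the robot, y to its left, z up, the work surface at z = 0. Lengths are in m, angles in rad, forces in N, time in s.
With the tool pointing down it reaches from about 0.325 to 0.9 m from the base axis. Payload 6.1 kg.
Tool frame: the origin (TCP) lies midway between the tips of the shut fingers; the grasp point (between the pads) lies 19 mm behind it; x points along the fingers, y is the direction in which the jaws open and shut, and the axes are right-handed (so a half turn about x gives the same grasp; the last joint's range is limited). The gripper opens to 85 mm and grips with 20 to 120 N. Pads are 22 mm wide; open, the fingers measure 114 mm over their backs; the gripper's body (76 mm by 85 mm) begins 54 mm behind the grasp point. The pads swing forward as they close: fully open they stand 13 mm farther back than shut.
Start: joints at [1.068, 0.22, 1.526, -0, 1.395, -0.126], TCP at [0.23, 0.581, 0.231] pointing down, gripper open.
Joint ranges: [-2.98, 2.98], [-0.91, 2.08], [0.09, 2.57], [-1.24, 4.39], [0.2, 2.65], [-2.68, 2.68]. Speed limits (rad/s): [2.57, 2.57, 3.01, 3.14, 3.14, 3.14].

INTERFACE

Orientations are given as [roll, pitch, yaw] about the fixed x, y, z axes, in that order (R = Rz(yaw) Ry(pitch) Rx(roll)).
In Python, from plant import movep, move_l, set_joints, gripper_to, hold, inverse_kinematics, observe, get_image, get_calibration, Unreachable, job_done gives the robot as it stands. Calls block until the motion is done:
- movep(position, orientation): joint-space move of the TCP to a pose.
- move_l(position, feed=0.15, rotation=None, max_force=None): straight line of the TCP; rotation=None keeps the orientation; feed is the mean speed in m/s. With max_force (N) it stops when the force on the tool has changed by that much, and returns True; else False.
- set_joints(angles): joint-space move.
- gripper_to(opening, f_grip=None): finger opening in m; f_grip is the grip in N (None keeps the last); returns when the fingers have stopped.
- hold(seconds).
- inverse_kinematics(position, orientation): joint angles nearest the present ones, or None.
- observe(): the state.
- get_image(name): name is "scene" or "side" or "wrist"; returns (picture, depth): 384x512x3 uint8, red, green, blue; 384x512 float32, m along the optical axis (not along the pixel's ray), 0 where there is no reading.
- get_calibration(name): a dict with "intrinsics" (3x3 intrinsics, pixels), "world_from_camera" (4x4, takes a point from camera to world coordinates). Camera axes: x right, y down, z forward; pixel columns grow to the right and rows downward; lengths in m; the calibration is good to about 2 mm. The wrist camera is an equidistant fisheye: a pixel r from the principal point sees the ray r / f radians off the axis. A picture is of the moment at which its call begins: read the wrist's pose just before it. get_calibration takes no time and is no camera call; for the wrist camera it gives the pose at the moment of the call.
A pose or a line that the arm cannot do raises Unreachable and nothing moves.
- job_done(): hands the job in, once; it reports no verdict.
The state is a dict: "time_s": time; "q": joint angles; "joint_velocities": joint speeds; "joint_torque": joint torques, N m; "eef_pos": TCP position; "tcp_rot": TCP orientation; "ft_force": force on the tool from outside, world axes, zero at the start; "torque": the same for the moment, N m; "opening": finger opening in m.
Only numpy, scipy, OpenCV 4.12 (cv2) and the standard library are available. Lean on these libraries where they do the work, as an engineer would, in place of code of your own. Each camera call takes 0.05 s, during which the arm holds its last target.

TASK

With closed fingertips push the flat instrument case along the press bed until it is fully home against the back stop, without lifting it. Then reach down through the window of the valve guard, without touching the guard, and press the lever fully down, so that the press foot comes down on the case. Finish while still holding the lever down; leave everything else where it stands.

Things in the scene. Friction and masses are not known exactly. Their poses are not given: they have to be found in the camera images.
- press: Black bench press with a C-frame about 350 mm tall, fixed to the table. Origin on the table; +x is the way the case is pushed (away from the robot), z up. White bed, top 30 mm above the table, x = -150 to +100 mm, y = -60 to +60. Guide rails 86 mm apart, centred on y = 0, 10 mm tall above the bed, x = -130 to +90. The upright stands at y = +93 to +127, x = +29 to +115.
- stop (a point): Middle of the near face of the steel back stop on the bed (press frame x = +90, y = 0, 40 mm above the table); the stop is 110 mm wide and 20 mm tall above the bed.
- cylinder (a point): Middle of the underside of the press's aluminium cylinder over the bed's far end, 195 mm above the table: a block 50 mm (x) x 85 mm (y) x 160 mm tall. Nothing stands over the bed nearer the robot than press frame x = +45.
- home (a point): Point fixed on the press: where the centre of the case lies when it is home, its far end against the back stop (press frame x = +10, y = 0, 42 mm above the table).
- case_center (a point): Centre (half-way up) of the loose instrument case: a flat closed box 160 mm (x) x 80 mm (y) x 24 mm tall, black below with a grey lid and a white panel, about 0.3 kg. It lies flat on the bed between the rails (3 mm play each side), its x axis along the press's +x; its near end faces the robot. It starts 30 to 60 mm short of home and slides with friction of a few newtons.
- valve: Hand valve station that works the press, fixed to the table: base plate 190 x 200 mm, 10 mm thick. Frame: origin on the table under the middle of the hood, z up; the lever's hinge is at x = +60.
- guard: Guard hood over the lever, not to be touched: clear walls and an aluminium top plate, outside 150 mm (x) x 160 mm (y), top face 120 mm above the table, plate 6 mm thick, closed on all sides but for the window in the top; 3 mm screw heads stand on its corners. Same frame as the valve.
- window (a point): Centre of the rectangular window in the guard's top plate, at the height of its top face (valve frame x = -10, y = 0, 120 mm up). The window is 70 mm along x and 84 mm along y; its axes are those of the valve. Opened-out fingers do not fit; closed ones do.
- lever (a joint): Angle of the lever, rad: 0 up (rest), 0.36 fully down on its stop. Sprung: it rises again when let go. The press foot follows it down and meets the case from about 0.25.
- lever_pad (a point): Middle of the top face of the lever's steel paddle (36 mm along x, 32 mm along y), below the window's centre and about 10 mm under the guard's top face at rest. It goes down by about 25 mm over the whole travel (hinge 70 mm farther along the valve's +x). At rest it slopes up towards -x by 0.22 rad. Pressing takes about 4 N at first and 10 N at the bottom.
- paddle: The lever with its paddle of 36 x 32 x 10 mm (origin on the lever's hinge axis, valve frame x = +60, 88 mm up).
- foot: Rubber press foot, 40 x 66 x 10 mm, origin under its middle, 99 mm above the table when up; hangs from the ram, goes down as the lever is pressed, sprung by up to 20 mm, pressing the case with about 1 to 2 N.
- case: The same case; its origin lies under its middle, 12 mm below its centre.
- glue: Bystander, to be left alone: white glue bottle, 40 mm across, 85 mm tall. Origin under its middle.
- blades: Bystander, to be left alone: grey plastic blade box with a white end, about 120 x 28 x 16 mm. Origin under its middle.
- reel: Bystander, to be left alone: dark round rubber-rimmed wheel lying flat, 104 mm across, 34 mm tall. Origin under its middle.
- collar: Bystander, to be left alone: steel shaft collar, 44 mm across, 16 mm tall. Origin under its middle.
- tin: Bystander, to be left alone: aluminium tin, 60 mm across, 60 mm tall. Origin under its middle.
Things that resemble listed ones, but are neither listed nor needed, are in the scene too. What is shaped like the case but blue or yellow is not meant.

How it is judged:
By the outcome, as a careful person would: the job done as asked, in the order asked, and still so for the second after the job is handed in, while the arm keeps its last pose, push and grip.
It also fails if it takes over 45 s, if anything falls off the work surface, if the arm or the gripper's body presses on something with over 40 N, if the wrist force passes 120 N, or if a joint passes its speed limit or range.

## Working session

There is one attempt and no reset: what is moved stays moved. The work goes in short steps, each a Python script; the robot and the scene stay as the last script left them, time stands still between calls to the robot, and variables do not carry over. Pictures are saved under pics/ and viewed, and the job is handed in when it is done.

```bash
mkdir -p pics; ls; python3 - <<'E'
from plant import *
import cv2,numpy as np
s=observe();print(s)
for n in("scene","side"):
    p,d=get_image(n);cv2.imwrite(f"pics/{n}0.png",p[:,:,::-1]);np.savez(f"{n}0.npz",p=p,d=d)
    c=get_calibration(n);print(n,c)
E
```

```text
pics
{'time_s': 0.0, 'q': array([ 1.06792710e+00,  2.21246169e-01,  1.52763937e+00,  6.51973184e-06,
        1.39466203e+00, -1.26101885e-01]), 'joint_velocities': array([-5.53930187e-04, -3.04986116e-04,  6.66168470e-04,  9.12278144e-04,
       -8.64558092e-04, -8.12931543e-05]), 'joint_torque': array([-3.66662671e-04, -4.96927965e+01, -3.89377677e+01, -3.82816634e-04,
        1.16158082e-02,  2.17793774e-05]), 'eef_pos': array([0.22965566, 0.58062479, 0.23017185]), 'tcp_rot': array([-1.7001805 ,  1.5688414 , -2.07694899]), 'ft_force': array([ 0.63082237, -0.17143596,  0.11938314]), 'torque': array([0.02590148, 0.00704194, 0.02231559]), 'opening': 0.08519123534339018}
scene {'intrinsics': array([[488.99436152,   0.        , 249.01819017],
       [  0.        , 488.99436152, 197.09561201],
       [  0.        ,   0.        ,   1.        ]]), 'world_from_camera': array([[ 0.76313613,  0.53683523, -0.35976546,  1.00524468],
       [ 0.64621103, -0.62885346,  0.43238251, -0.57144503],
       [ 0.00587841, -0.56245112, -0.82680964,  1.23067436],
       [ 0.        ,  0.        ,  0.        ,  1.        ]])}
side {'intrinsics': array([[476.77305593,   0.        , 261.06765077],
       [  0.        , 476.77305593, 189.62743055],
       [  0.        ,   0.        ,   1.        ]]), 'world_from_camera': array([[-0.90822181, -0.33045077,  0.25677894,  0.1177433 ],
       [-0.41846774,  0.71091995, -0.56522347,  0.85844623],
       [ 0.00422926, -0.62080199, -0.783956  ,  1.34862179],
       [ 0.        ,  0.        ,  0.        ,  1.        ]])}
```

View pics/scene0.png

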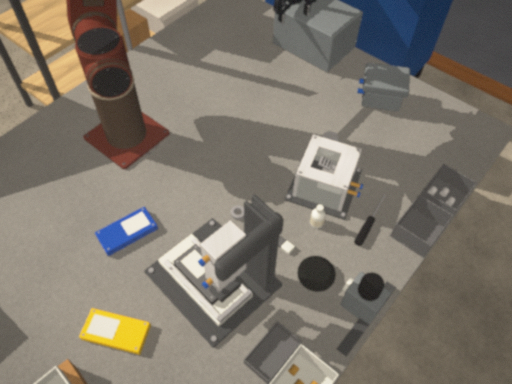

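View pics/side0.png

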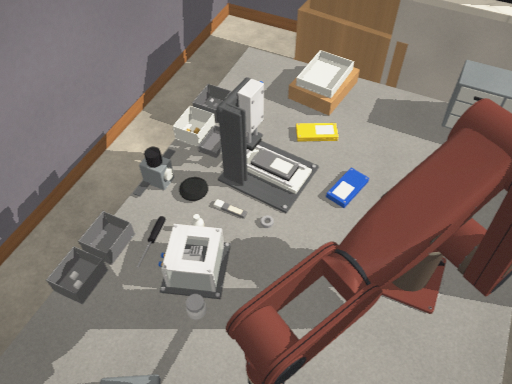

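The scene view shows the press at about (215,275) and the guard at (328,172). In the side view they are at (265,160) and (195,255). I'll zoom in on both.

```bash
cat > h.py <<'E'
import numpy as np,cv2
from plant import get_calibration
def world(n,d):
    c=get_calibration(n);K=c["intrinsics"];T=c["world_from_camera"]
    v,u=np.mgrid[:384,:512]
    P=np.stack([(u-K[0,2])/K[0,0]*d,(v-K[1,2])/K[1,1]*d,d],-1)
    return P@T[:3,:3].T+T[:3,3]
def ray(n,uv,z):
    c=get_calibration(n);K=c["intrinsics"];T=c["world_from_camera"]
    uv=np.atleast_2d(np.array(uv,float));D=np.c_[(uv[:,0]-K[0,2])/K[0,0],(uv[:,1]-K[1,2])/K[1,1],np.ones(len(uv))]@T[:3,:3].T
    return T[:3,3]+D*((z-T[2,3])/D[:,2])[:,None]
E
python3 - <<'E'
import numpy as np,cv2
from h import *
for n,boxes in(("scene",[(140,190,290,350),(280,125,380,225)]),("side",[(200,70,330,210),(150,215,240,300)])):
    f=np.load(n+"0.npz")
    W=world(n,f["d"]);np.save(n+"W.npy",W)
    for i,(a,b,c,e) in enumerate(boxes):
        im=f["p"][b:e,a:c,::-1];k=min(800//(c-a),600//(e-b));
        cv2.imwrite(f"pics/{n}0z{i}.png",cv2.resize(im,None,fx=k,fy=k,interpolation=cv2.INTER_CUBIC));print(n,i,k)
E
```

```text
scene 0 3
scene 1 6
side 0 4
side 1 7
```

```bash
python3 - <<'E'
import numpy as np
from h import *
for n,pts in(("scene",[(125,300//2),(300,172),(345,165),(318,185),(230,245),(190,255),(200,285)]),("side",[(190,240),(212,240),(190,270),(235,140),(280,165),(250,100)])):
    W=np.load(n+"W.npy")
    for u,v in pts: print(n,u,v,W[v,u].round(4))
# guard top: pixels with z in 0.11-.125
    m=abs(W[...,2]-.12)<.006
    k,l,st,ce=cv2.connectedComponentsWithStats(m.astype(np.uint8))
    for i in range(1,k):
        if st[i,4]>80: print(n,st[i],W[l==i].mean(0).round(3))
E
```

```text
scene 125 150 [ 0.0528 -0.0534  0.012 ]
scene 300 172 [0.5771 0.1687 0.1215]
scene 345 165 [0.6596 0.2749 0.119 ]
scene 318 185 [0.6352 0.1802 0.0985]
scene 230 245 [ 0.6701 -0.2276  0.353 ]
scene 190 255 [ 0.493  -0.2022  0.0512]
scene 200 285 [ 0.5736 -0.2481  0.0512]
scene [285  20  73  27 192] [0.262 0.71  0.12 ]
scene [100 106  41  22 111] [ 0.047 -0.027  0.12 ]
scene [ 296  135   66   56 1607] [0.622 0.256 0.118]
side 190 240 [0.6694 0.1979 0.0357]
side 212 240 [0.1177 0.8584 1.3486]
side 190 270 [0.5847 0.3269 0.1144]
side 235 140 [ 0.6446 -0.0943  0.2364]
side 280 165 [ 0.525  -0.201   0.0611]
side 250 100 [ 0.6298 -0.1795  0.3435]
side [430   7  82  23 198] [ 0.069 -1.35   0.12 ]
side [  0  31  37  32 107] [ 1.796 -0.297  0.12 ]
side [ 162  224   60   51 1758] [0.615 0.266 0.119]
```

View pics/scene0z0.png

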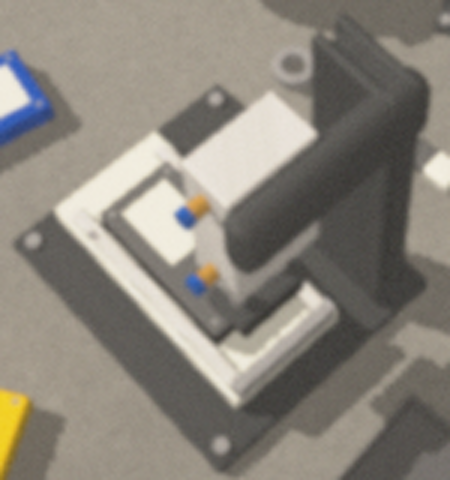

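View pics/scene0z1.png

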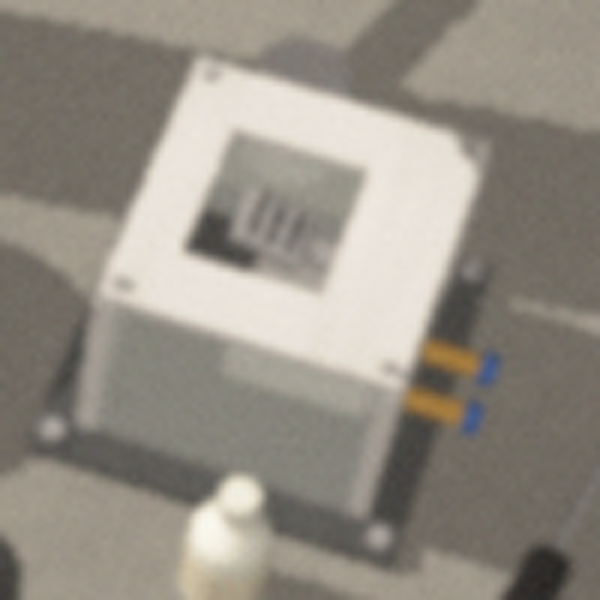

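View pics/side0z0.png

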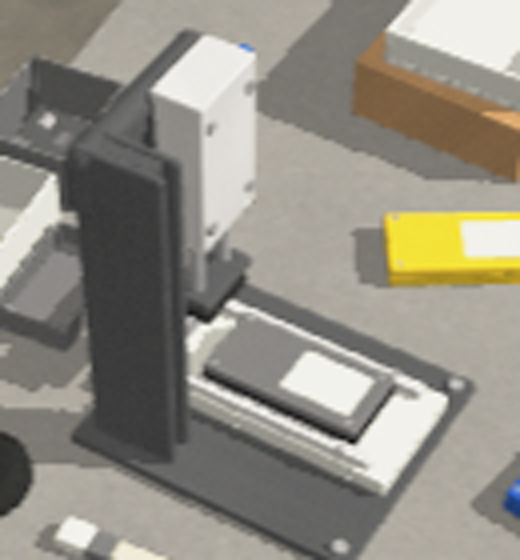

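View pics/side0z1.png

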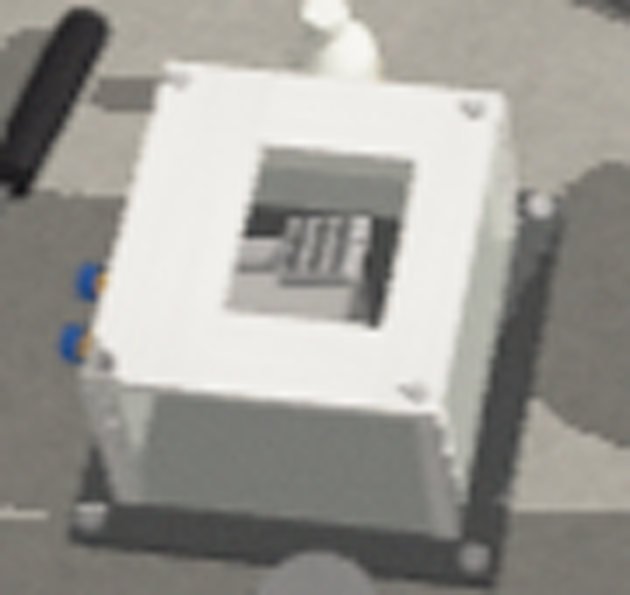

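```bash
python3 - <<'E'
import numpy as np
from h import *
def show(n,l,p,z):
    P=ray(n,p,z);print(n,l);print(P[:,:2].round(4).tolist(),'mean',P.mean(0)[:2].round(4));
    if len(P)==4:
        e=np.roll(P,-1,0)-P; print(' len',np.linalg.norm(e,axis=1).round(4),'ang',np.degrees(np.arctan2(e[:,1],e[:,0])).round(1))
    return P
z=lambda a,o,k:(np.array(a)+.5)/k-.5+np.array(o)
show("side","window",z([(262,147),(413,160),(385,326),(225,308)],(150,215),7),.12)
show("scene","window",z([(232,132),(368,168),(325,295),(185,252)],(280,125),6),.12)
show("side","guardtop",z([(167,62),(508,94),(440,413),(80,370)],(150,215),7),.12)
show("scene","guardtop",z([(198,58),(490,143),(402,385),(100,292)],(280,125),6),.12)
# case lid corners
show("side","lid",z([(240,318),(393,378),(352,437),(205,363)],(200,70),4),.054)
show("scene","lid",z([(168,167),(105,214),(218,337),(250,315)],(140,190),3),.054)
show("side","bed near",z([(447,398),(383,493)],(200,70),4),.03)
show("scene","bed",z([(157,133),(55,211),(236,408)],(140,190),3),.03)
show("scene","base",z([(220,85),(15,243),(222,470)],(140,190),3),.01)
show("side","base",z([(472,382),(355,562)],(200,70),4),.01)
for n in("scene","side"):
    W=np.load(n+"W.npy")
    m=abs(W[...,2]-.12)<.006
    k,l,st,ce=cv2.connectedComponentsWithStats(m.astype(np.uint8))
    i=1+np.argmax([s[4] for s in st[1:]]); P=W[l==i][:,:2]
    print(n,cv2.minAreaRect(P.astype(np.float32)))
E
```

```text
side window
[[0.6503, 0.2303], [0.5874, 0.2085], [0.5585, 0.2858], [0.6238, 0.3066]] mean [0.605  0.2578]
 len [0.0666 0.0825 0.0685 0.0807] ang [-160.9  110.5   17.6  -70.8]
scene window
[[0.5609, 0.2803], [0.6249, 0.3049], [0.6533, 0.227], [0.5876, 0.2047]] mean [0.6067 0.2542]
 len [0.0685 0.0828 0.0694 0.0801] ang [  21.   -70.  -161.2  109.4]
side guardtop
[[0.7112, 0.2093], [0.5659, 0.1606], [0.5181, 0.3122], [0.6633, 0.3574]] mean [0.6146 0.2599]
 len [0.1532 0.1589 0.152  0.1557] ang [-161.5  107.5   17.3  -72.1]
scene guardtop
[[0.5196, 0.3085], [0.6616, 0.3571], [0.7104, 0.2071], [0.5711, 0.1592]] mean [0.6157 0.258 ]
 len [0.1501 0.1577 0.1473 0.158 ] ang [  18.9  -72.  -161.   109. ]
side lid
[[0.6269, -0.2469], [0.4703, -0.238], [0.4771, -0.1584], [0.6323, -0.1827]] mean [ 0.5516 -0.2065]
 len [0.1569 0.0799 0.1571 0.0645] ang [176.7  85.1  -8.9 -94.8]
scene lid
[[0.4854, -0.1718], [0.4756, -0.2425], [0.6306, -0.2624], [0.6379, -0.2301]] mean [ 0.5574 -0.2267]
 len [0.0713 0.1562 0.0331 0.1632] ang [-97.9  -7.3  77.2 159.1]
side bed near
[[0.4229, -0.2566], [0.4344, -0.1298]] mean [ 0.4286 -0.1932]
scene bed
[[0.4418, -0.1442], [0.4281, -0.2631], [0.6771, -0.2926]] mean [ 0.5157 -0.2333]
scene base
[[0.4417, -0.0582], [0.4143, -0.3041], [0.6984, -0.3347]] mean [ 0.5181 -0.2324]
side base
[[0.4135, -0.3018], [0.4325, -0.0643]] mean [ 0.423 -0.183]
scene ((0.6174585819244385, 0.25709477066993713), (0.15079596638679504, 0.1671522855758667), 18.563539505004883)
side ((0.6144885420799255, 0.2605726420879364), (0.15179403126239777, 0.1652887612581253), 18.530895233154297)
```

The two views agree on the valve: yaw 18.5°, window centre about (0.606, 0.256). The press yaw is about −6.6°. Next I'll take the shut gripper to a point in front of the press and look with the wrist camera.

```bash
cat >> h.py <<'E'
from scipy.spatial.transform import Rotation as Rn
def down(phi):
    "tool pointing down, jaws (tool y) along world direction phi"
    x=np.array([0,0,-1.]);y=np.array([np.cos(phi),np.sin(phi),0]);z=np.cross(x,y)
    return Rn.from_matrix(np.c_[x,y,z]).as_euler("xyz")
E
python3 - <<'E'
from plant import *
from h import *
s=observe();print(Rn.from_euler("xyz",s["tcp_rot"]).as_matrix().round(2))
yaw=np.radians(-6.6);c,sn=np.cos(yaw),np.sin(yaw)
O=np.array([.584,-.221]);p=O+np.array([c,sn])*-.20
for f in(yaw+np.pi/2,yaw-np.pi/2):
    q=inverse_kinematics([*p,.25],down(f));print(f,q)
gripper_to(0.0,f_grip=60)
best=min((yaw+np.pi/2,yaw-np.pi/2),key=lambda f:abs(inverse_kinematics([*p,.25],down(f))[5]))
movep([*p,.25],down(best))
s=observe();print(best,s["time_s"],s["q"],s["eef_pos"],s["opening"],s["ft_force"])
c=get_calibration("wrist");im,d=get_image("wrist");np.savez("w1.npz",p=im,d=d,K=c["intrinsics"],T=c["world_from_camera"])
cv2.imwrite("pics/w1.png",cv2.resize(im[:,:,::-1],(800,600)));print(c)
for n in("scene","side"):
    p,d=get_image(n);cv2.imwrite(f"pics/{n}1.png",p[:,:,::-1]);np.savez(f"{n}1.npz",p=p,d=d)
E
```

```text
[[-0.    0.37  0.93]
 [-0.    0.93 -0.37]
 [-1.   -0.   -0.  ]]
1.4556045961632709 [-0.65713297 -0.27067047  1.97306314  0.          1.43919998 -2.11273757]
-1.6859880574265222 [-0.65713297 -0.27067047  1.97306314  0.          1.43919998  1.02885509]
-1.6859880574265222 3.6667 [-6.56029698e-01 -2.70484830e-01  1.97291365e+00  1.96891860e-04
  1.43918946e+00  1.02873110e+00] [ 0.38563144 -0.19757265  0.25000105] 0.0002692683420283905 [ 0.56380364  0.10292349 -0.67932635]
{'intrinsics': array([[297.31863964,   0.        , 251.80119334],
       [  0.        , 297.31863964, 188.73429095],
       [  0.        ,   0.        ,   1.        ]]), 'world_from_camera': array([[-1.13171629e-01, -9.53108156e-01, -2.80672452e-01,
         4.57601148e-01],
       [-9.93575443e-01,  1.08520628e-01,  3.21109390e-02,
        -2.05681216e-01],
       [-1.46447116e-04,  2.82503303e-01, -9.59266315e-01,
         3.92244546e-01],
       [ 0.00000000e+00,  0.00000000e+00,  0.00000000e+00,
         1.00000000e+00]])}<sys>:0: UserWarning: Gimbal lock detected. Setting third angle to zero since it is not possible to uniquely determine all angles.
<stdin>:9: UserWarning: Gimbal lock detected. Setting third angle to zero since it is not possible to uniquely determine all angles.
```

View pics/w1.png

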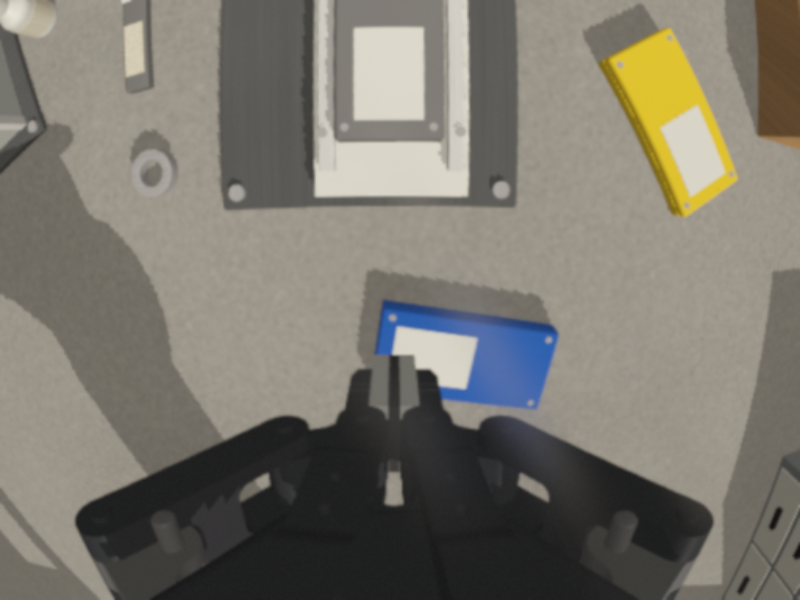

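The wrist view shows the bed's near edge at row 197 (columns 315–468) and the lid's near edge at row about 140 (columns 333–444). The blue decoy case is in front of the press, roughly columns 380–555, rows 300–405.

```bash
cat >> h.py <<'E'
def wray(f,uv,z):
    K=f["K"];T=f["T"];uv=np.atleast_2d(np.array(uv,float))
    a=(uv-K[:2,2])/np.array([K[0,0],K[1,1]]);th=np.linalg.norm(a,axis=1);
    D=np.c_[a/th[:,None]*np.sin(th)[:,None],np.cos(th)]@T[:3,:3].T
    return T[:3,3]+D*((z-T[2,3])/D[:,2])[:,None]
E
python3 - <<'E'
from h import *
f=np.load("w1.npz")
S=lambda p:(np.array(p,float)+.5)/1.5625-.5
for l,p,z in(("bed",[(315,197),(468,197)],.03),("lid",[(333,140),(444,141)],.054),("base",[(224,208),(516,206)],.01),("bedtop1",[(313,197),(313,90)],.03),("lidside",[(333,140),(337,20)],.054),("lidsideR",[(444,141),(444,20)],.054),("railR",[(466,168),(468,5)],.04),("railL",[(320,165),(317,5)],.04),("blue",[(383,300),(557,330),(536,408)],.024)):
    P=wray(f,S(p),z)[:,:2];e=P[1]-P[0];print(l,P.round(4).tolist(),P.mean(0).round(4),np.linalg.norm(e).round(4),np.degrees(np.arctan2(e[1],e[0])).round(1))
im=f["p"][0:150,130:350,::-1];cv2.imwrite("pics/w1z.png",cv2.resize(im,None,fx=3.6,fy=3.6,interpolation=cv2.INTER_CUBIC))
E
```

```text
bed [[0.4383, -0.1414], [0.4246, -0.2604]] [ 0.4314 -0.2009] 0.1198 -96.5
lid [[0.4792, -0.1641], [0.4692, -0.2433]] [ 0.4742 -0.2037] 0.0798 -97.2
base [[0.4398, -0.0568], [0.4117, -0.3038]] [ 0.4258 -0.1803] 0.2486 -96.5
bedtop1 [[0.4385, -0.1398], [0.5226, -0.1504]] [ 0.4805 -0.1451] 0.0848 -7.2
lidside [[0.4792, -0.1641], [0.5694, -0.1771]] [ 0.5243 -0.1706] 0.0911 -8.2
lidsideR [[0.4692, -0.2433], [0.5604, -0.2539]] [ 0.5148 -0.2486] 0.0918 -6.6
railR [[0.4478, -0.2594], [0.5763, -0.2759]] [ 0.512  -0.2677] 0.1296 -7.3
railL [[0.4626, -0.1502], [0.5894, -0.162]] [ 0.526  -0.1561] 0.1274 -5.3
blue [[0.3467, -0.1841], [0.3016, -0.3332], [0.2246, -0.314]] [ 0.291  -0.2771] 0.1558 -106.8
```

View pics/w1z.png

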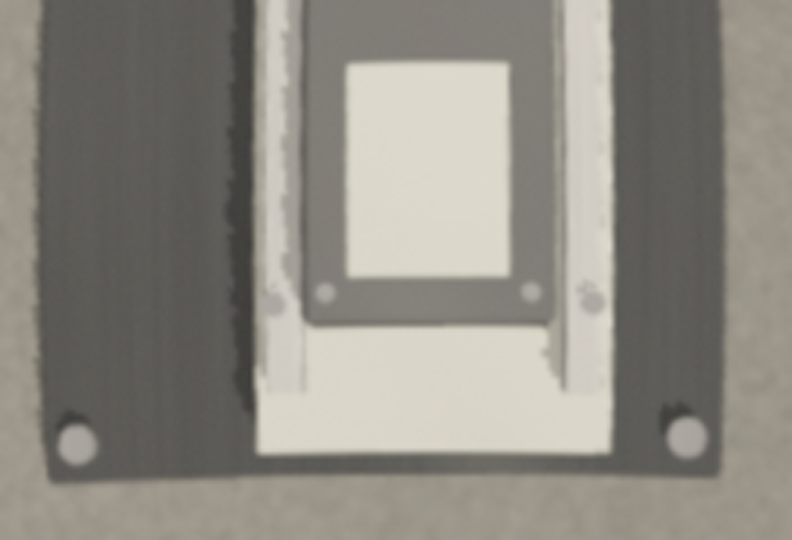

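The sizes match what is given (bed 119.8 mm, lid 79.8 mm). Case's near end is at press x ≈ −107 mm, about 37 mm short. Going down into the gap and pushing.

```bash
cat >> h.py <<'E'
YP=np.radians(-6.6);OP=np.array([.5804,-.2181]);EX=np.array([np.cos(YP),np.sin(YP)]);EY=np.array([-EX[1],EX[0]])
def pr(x,y,z): return [*(OP+EX*x+EY*y),z]
def topr(p): d=np.asarray(p)[:2]-OP; return np.array([d@EX,d@EY,p[2]])
E
python3 - <<'E'
from plant import *
from h import *
movep(pr(-.133,0,.15),down(YP-np.pi/2))
print(move_l(pr(-.133,0,.038),feed=.08,max_force=10))
s=observe();print(s["time_s"],topr(s["eef_pos"]),s["ft_force"])
r=move_l(pr(-.095,0,.038),feed=.05,max_force=12)
s=observe();print(r,s["time_s"],topr(s["eef_pos"]),s["ft_force"])
r=move_l(pr(-.070,0,.038),feed=.03,max_force=12)
s=observe();print(r,s["time_s"],topr(s["eef_pos"]),s["ft_force"],s["joint_velocities"].round(3))
c=get_calibration("wrist");im,d=get_image("wrist");np.savez("w2.npz",p=im,d=d,K=c["intrinsics"],T=c["world_from_camera"])
cv2.imwrite("pics/w2.png",cv2.resize(im[:,:,::-1],(800,600)))
for n in("side","scene"):
    p,d=get_image(n);np.savez(f"{n}2.npz",p=p,d=d);cv2.imwrite(f"pics/{n}2.png",cv2.resize(p[70:210,200:330,::-1] if n=="side" else p[190:350,140:290,::-1],None,fx=4,fy=4,interpolation=cv2.INTER_CUBIC)[:600])
E
```

```text
False
5.9083 [-0.13251743 -0.00023962  0.03857414] [-0.16134288  0.64120779  0.36837312]
False 6.8167 [-9.46012863e-02  3.19009502e-05  3.79557082e-02] [-0.76744196 -0.54175346  0.29932451]
True 7.375 [-0.08129816  0.00023942  0.0372337 ] [0.1526318  0.12345588 0.39941772] [ 0.001 -0.     0.014  0.008 -0.018 -0.004]<sys>:0: UserWarning: Gimbal lock detected. Setting third angle to zero since it is not possible to uniquely determine all angles.
```

View pics/w2.png

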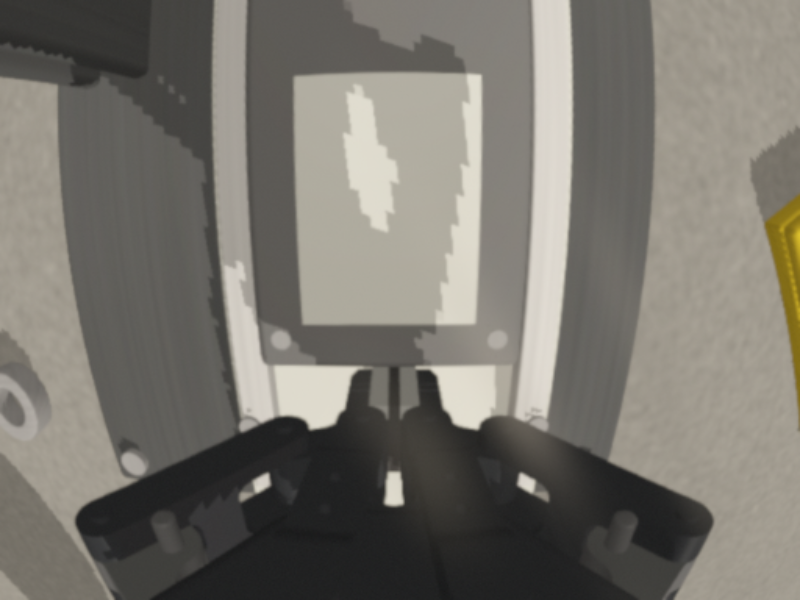

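View pics/side2.png

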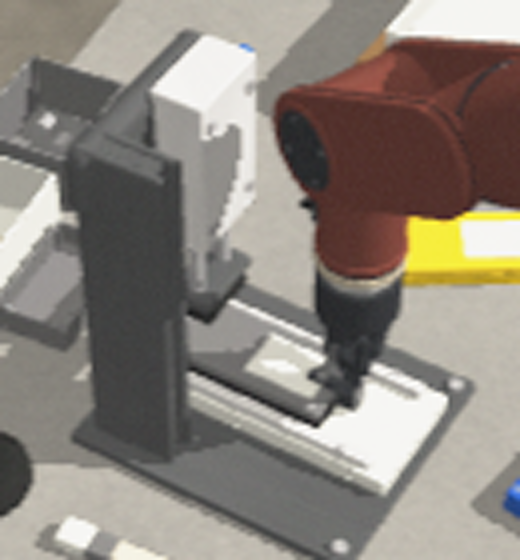

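The stop tripped at TCP x = −81.3 mm. Home predicts −70 − 11 = −81, so it matches. I'll press again a little harder to confirm, then measure the lid edge.

```bash
python3 - <<'E'
from plant import *
from h import *
s=observe();print(topr(s["eef_pos"]),s["ft_force"]@np.r_[EX,0])
r=move_l(pr(-.070,0,.038),feed=.02,max_force=20)
s=observe();print(r,s["time_s"],topr(s["eef_pos"]),s["ft_force"])
f=np.load("w2.npz");S=lambda p:(np.array(p,float)+.5)/1.5625-.5
P=wray(f,S([(263,362),(516,365)]),.054);print([topr(p) for p in P])
r=move_l(pr(-.11,0,.038),feed=.08)
move_l(pr(-.11,0,.10),feed=.1)
c=get_calibration("wrist");im,d=get_image("wrist");np.savez("w3.npz",p=im,d=d,K=c["intrinsics"],T=c["world_from_camera"])
cv2.imwrite("pics/w3.png",cv2.resize(im[:,:,::-1],(800,600)));print(observe()["time_s"])
E
```

```text
[-0.08198357  0.00051135  0.03683245] 0.0881400876414382
True 7.9083 [-0.08134982  0.00069083  0.03632013] [-0.37751377  0.35489931  0.33446626]
[array([-0.0669939 ,  0.04017282,  0.054     ]), array([-0.06784178, -0.03685   ,  0.054     ])]
9.225
```

View pics/w3.png

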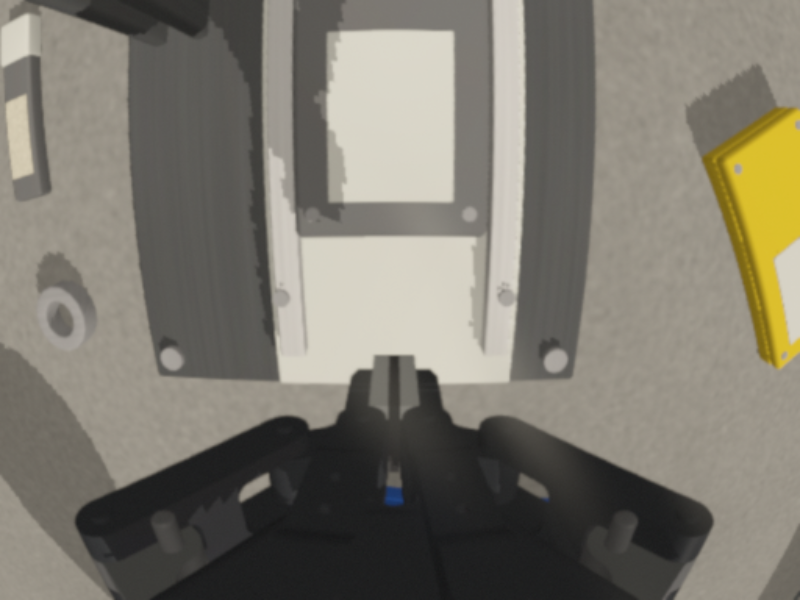

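Lid edge after the push fits home. Now off to the guard by a waypoint clear of the press upright, with a look from above.

```bash
cat >> h.py <<'E'
YV=np.radians(18.5);VX=np.array([np.cos(YV),np.sin(YV)]);VY=np.array([-VX[1],VX[0]])
E
python3 - <<'E'
from plant import *
from h import *
f=np.load("w3.npz");S=lambda p:(np.array(p,float)+.5)/1.5625-.5
print([topr(p).round(4) for p in wray(f,S([(298,236),(490,235)]),.054)],[topr(p).round(4) for p in wray(f,S([(281,382),(511,381)]),.03)])
move_l(pr(-.11,0,.25),feed=.25)
movep([.45,.05,.28],down(YV-np.pi/2))
W=np.array([.6055,.2560])
movep([*(W-VX*.10),.26],down(YV-np.pi/2))
s=observe();print(s["time_s"],s["eef_pos"],s["q"])
c=get_calibration("wrist");im,d=get_image("wrist");np.savez("w4.npz",p=im,d=d,K=c["intrinsics"],T=c["world_from_camera"])
cv2.imwrite("pics/w4.png",cv2.resize(im[:,:,::-1],(800,600)))
p,d=get_image("scene");np.savez("scene4.npz",p=p,d=d);cv2.imwrite("pics/scene4.png",p[:,:,::-1])
p,d=get_image("side");np.savez("side4.npz",p=p,d=d);cv2.imwrite("pics/side4.png",cv2.resize(p[70:210,200:330,::-1],None,fx=4,fy=4,interpolation=cv2.INTER_CUBIC))
E
```

```text
[array([-0.0683,  0.04  ,  0.054 ]), array([-0.0678, -0.0392,  0.054 ])] [array([-0.1489,  0.0593,  0.03  ]), array([-0.148 , -0.0607,  0.03  ])]
11.75 [0.51080927 0.22282952 0.25957611] [ 2.70408752e-01  4.20381193e-02  1.66977809e+00 -9.61188813e-04
  1.43104967e+00  1.51930036e+00]<sys>:0: UserWarning: Gimbal lock detected. Setting third angle to zero since it is not possible to uniquely determine all angles.
```

View pics/w4.png

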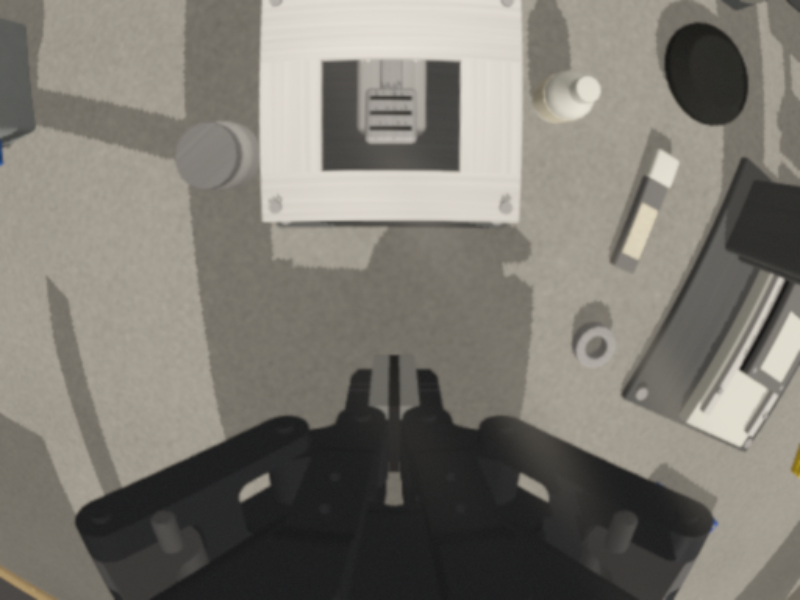

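View pics/side4.png

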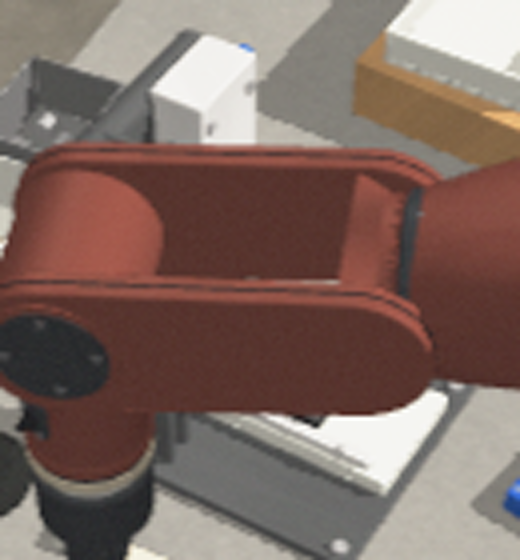

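The case is home: its lid edge is 80.4 mm from the bed's near edge (80 nominal). The window shows at columns 322–460, rows 60–170, and the lever pad at (366–417, 88–143).

```bash
python3 - <<'E'
from plant import *
from h import *
import warnings;warnings.simplefilter("ignore")
f=np.load("w4.npz");S=lambda p:(np.array(p,float)+.5)/1.5625-.5
P=wray(f,S([(322,60),(460,60),(460,170),(322,170)]),.12)
e=np.roll(P,-1,0)-P;print(P.mean(0),np.linalg.norm(e,axis=1),np.degrees(np.arctan2(e[:,1],e[:,0])))
G=wray(f,S([(262,222),(520,221)]),.12);print(G,G.mean(0),np.linalg.norm(G[1]-G[0]), G.mean(0)[:2]+VX*.065)
print(wray(f,S([(391,115)]),.11))
E
```

```text
[0.60722679 0.25651853 0.12      ] [0.08270479 0.06817288 0.08327974 0.06823902] [ -71.62386279 -161.28391074  108.42232326   18.23303876]
[[0.51985164 0.3124006  0.12      ]
 [0.57142546 0.15973913 0.12      ]] [0.54563855 0.23606987 0.12      ] 0.1611377754170255 [0.60727959 0.25669467]
[[0.60702862 0.25646503 0.11      ]]
```

Everything agrees on a window centre of (0.6065, 0.2563). Going in from above.

```bash
python3 - <<'E'
from plant import *
from h import *
import warnings;warnings.simplefilter("ignore")
W=[.6065,.2563]
movep([*W,.20],down(YV-np.pi/2))
print(move_l([*W,.116],feed=.08,max_force=8))
hold(.1);s=observe();print(s["time_s"],s["eef_pos"],s["ft_force"])
r=move_l([*W,.092],feed=.03,max_force=25)
s=observe();print(r,s["time_s"],s["eef_pos"],s["ft_force"])
r=move_l([*W,.078],feed=.02,max_force=22)
s=observe();print(r,s["time_s"],s["eef_pos"],s["ft_force"]);
hold(.1);s=observe();print(s["eef_pos"],s["ft_force"])
c=get_calibration("wrist");im,d=get_image("wrist");np.savez("w5.npz",p=im,d=d,K=c["intrinsics"],T=c["world_from_camera"])
cv2.imwrite("pics/w5.png",cv2.resize(im[:,:,::-1],(800,600)))
E
```

```text
False
13.7417 [0.60708361 0.25646147 0.11693193] [-0.3802227   0.14606978 -0.8702412 ]
False 14.6917 [0.60581475 0.25608032 0.09200941] [-6.74969397 -2.51208835  7.29573657]
True 15.1583 [0.6056488  0.25605456 0.0869048 ] [-5.23592102 -1.55173258 11.38949006]
[0.6056847  0.25604245 0.08703815] [-6.15360136 -1.10573459 10.35136838]
```

View pics/w5.png

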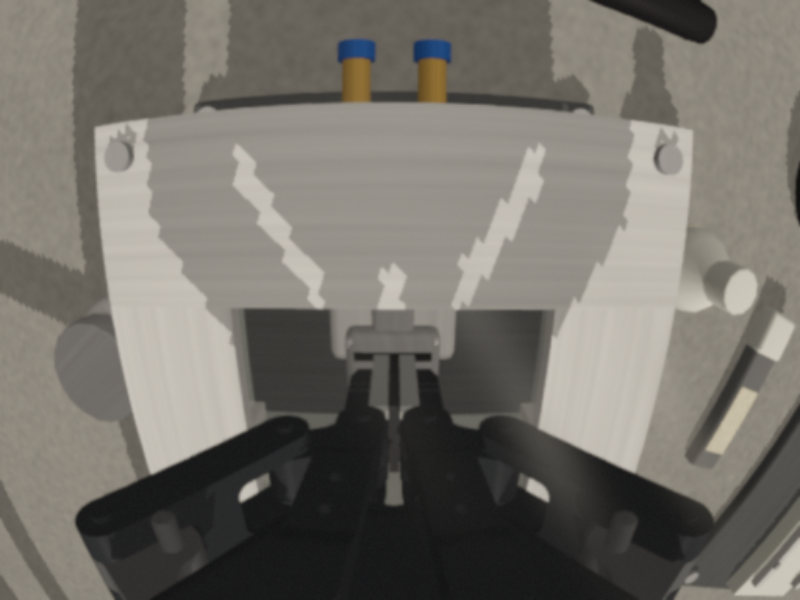

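The tips are centred in the window on the pad, and the force spike at z = 0.087 looks like the lever's stop. Creeping further down to get a firm hold there.

```bash
python3 - <<'E'
from plant import *
from h import *
W=[.6060,.2562]
for z in(.086,.085,.084,.083,.082,.081,.080):
    move_l([*W,z],feed=.02);hold(.1);s=observe();print(z,s["time_s"],s["eef_pos"].round(4),s["ft_force"].round(1))
    if s["ft_force"][2]>22:break
hold(.3);s=observe();print(z,s["time_s"],s["eef_pos"].round(4),s["ft_force"].round(1))
for n in("side","scene"):
    p,d=get_image(n);np.savez(f"{n}6.npz",p=p,d=d);cv2.imwrite(f"pics/{n}6.png",cv2.resize(p[:,:,::-1],(800,600),interpolation=cv2.INTER_CUBIC))
E
```

```text
0.086 15.6583 [0.6057 0.256  0.0867] [-6.9 -2.1 10.8]
0.085 16.0083 [0.6058 0.2561 0.0864] [-7.9 -3.5 14.6]
0.084 16.3583 [0.6058 0.2561 0.0863] [-10.2  -4.3  19.6]
0.083 16.7083 [0.6058 0.2561 0.0862] [-12.4  -4.5  23.4]
0.083 17.0083 [0.6059 0.2561 0.0862] [-12.7  -5.2  24.6]
```

View pics/side6.png

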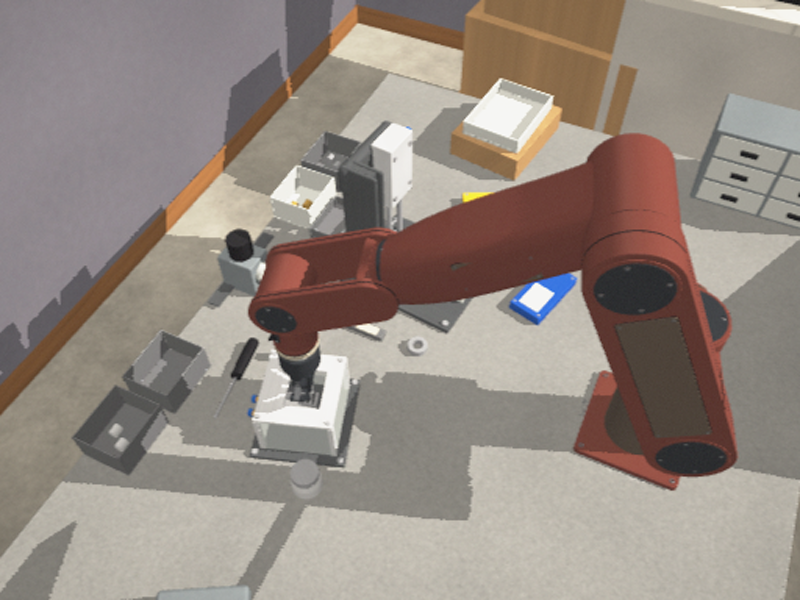

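View pics/scene6.png

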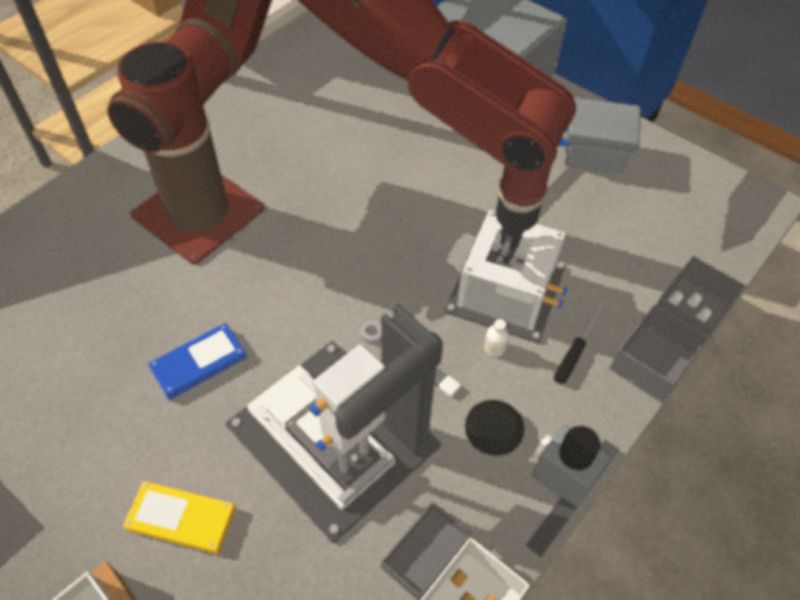

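TCP now sits on a hard stop: z = 0.0862, moving only about 0.1 mm per 4 N. The ram rods are out. One close check of the foot and the case before handing in.

```bash
python3 - <<'E'
from h import *
a=np.load("scene0.npz")["p"][215:325,150:270,::-1];b=np.load("scene6.npz")["p"][215:325,150:270,::-1]
cv2.imwrite("pics/cmp.png",cv2.resize(np.hstack([a,b]),None,fx=3.3,fy=3.3,interpolation=cv2.INTER_CUBIC))
E
```

```text
(no output)
```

View pics/cmp.png

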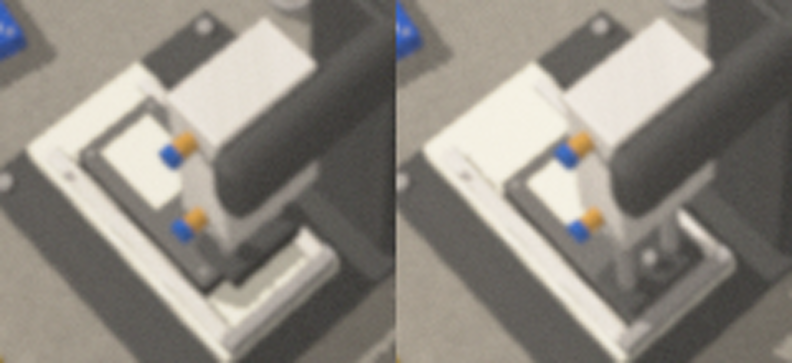

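The after view (right) shows the case up against the stop with no gap, and the foot down on it with its rods extended (around (640,270)). Handing in.

```bash
python3 - <<'E'
from plant import *
s=observe();print(s["time_s"],s["eef_pos"],s["ft_force"])
job_done()
E
```

```text
17.1083 [0.60581893 0.2560952  0.08618919] [-12.68670762  -5.21461404  23.8131288 ]
the job is handed in; nothing more can be done
```

I pushed the case home against the back stop, then reached through the guard window and pressed the lever down to its stop. I handed the job in at 17.1 s, still holding the lever down.

- **Case:** Pushing stopped against something solid twice, at 12 N and again at 20 N, both times at the same place. That was within 0.3 mm of where the fingertips should be with the case home. In the wrist picture the case's near edge measured 80.4 mm from the bed's near edge (80 mm expected), and the last scene picture shows no gap at the stop.
- **Lever:** The fingertips ended at z = 86.2 mm, within about a millimetre of what I expected for fully down. They moved only about 0.1 mm per extra 4 N, so the lever is on its stop, held with about 24 N downward. There is also about 14 N of sideways force from friction on the tilted paddle, and it was steady.
- **Press foot:** The last scene picture shows its rods extended and the foot down on the case.
- **Guard and bystanders:** The fingertips looked centred in the window, and there was no unexpected force on the way down. The bystanders in view stood where they were.

No check failed. The sources for the window centre differed by about 3 mm at most, against roughly 24 mm of clearance. I could not read the lever angle directly; I judged it from height, stiffness and the pictures.

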